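Clip the red sample panel to its drying stand

ROBOT

A 6-joint arm with a two-finger parallel gripper is mounted at the origin on the work surface. World frame = base frame: x ahead of the robot, y to its left, z up, the work surface at z = 0. Lengths are in m, angles in rad, forces in N, time in s.
With the tool pointing down it reaches from about 0.375 to 0.9 m from the base axis. Payload 3.1 kg.
Tool frame: the origin (TCP) lies midway between the tips of the shut fingers; the grasp point (between the pads) lies 19 mm behind it; z points along the fingers, y is the line along which they close (so a half turn about z gives the same grasp; the last joint's range is limited). The gripper opens to 87 mm and grips with 3 to 60 N. Pads are 19 mm wide; open, the fingers measure 117 mm over their backs; the gripper's body (75 mm by 190 mm) begins 51 mm behind the grasp point.
Start: joints at [1.083, 0.527, 1.433, -0, 1.181, -0.178], TCP at [0.191, 0.595, 0.186] pointing down, gripper open.
Joint ranges: [-3.08, 3.08], [-0.75, 2.2], [0.22, 2.44], [-1.43, 4.57], [0, 2.65], [-2.85, 2.85]. Speed limits (rad/s): [2.79, 2.79, 3.14, 3.14, 3.14, 3.14].

INTERFACE

Orientations are given as a unit quaternion [x, y, z, w].
In Python, from rig import get_obs, cams, job gives the robot as it stands.
- The arm moves only by the tool servo_tool, never from a script. Its argument "moves" is text: rows parted by semicolons, each of 5 numbers parted by spaces: the shift along the tool's x, y, z in m, then the turn about the tool's z in degrees, then the finger opening in m, from 0 to 0.087. In form: dx dy dz spin claw; .... A call has 1 to 10 rows; each row is the pose to reach, as a shift and turn from the pose commanded when the call began, along the tool's axes at that moment; what a row does not reach only later rows make up. A row lasts 1/12 s, in which the tool goes at most 41.7 mm and 7.16 degrees, less where a joint would pass 70% of its speed; a pose out of reach is approached as far as the arm can. A call with a gripper value outside its range is refused whole. The fingers move at their own pace and stop on an object; "grip_force" is the grip in N (left out, the last holds). Time passes only in rows, so rows that repeat a pose let the fingers close. It gives the time, the measured TCP pose, the force, the opening and the grip force at its end, in the units of the state.
- get_obs(): the state, without advancing time (a new reading comes with each control period).
- cams.camera(name): name is "side" or "top" or "wrist"; returns the picture (480x640x3 uint8, blue, green, red); there is no depth.
- cams.camera_model(name): a dict with "fx", "fy", "cx", "cy" (pixels), "R" (3x3) and "t" (3): a world point X has camera coordinates R X + t. Camera axes: x right, y down, z forward; pixel columns grow to the right and rows downward; lengths in m; the calibration is good to about 2 mm. A picture is of the moment at which its call begins: read the wrist's pose just before it. camera_model takes no time and is no camera call; for the wrist camera it gives the pose at the moment of the call.
- job.hand_in(): hands the job in; it is judged then, once.
The state is a dict: "time": time; "q": joint angles; "joint_velocities": joint speeds; "joint_torque": joint torques, N m; "position": TCP position; "tool_rot": TCP orientation; "ft_force": force on the tool from outside, world axes, zero at the start; "moment": the same for the moment, N m; "grip_width": finger opening in m; "grip_force": force on a finger pad.
Only numpy, scipy, OpenCV 4.12 (cv2) and the standard library are available. Lean on these libraries where they do the work, as an engineer would, in place of code of your own. Each camera call takes 0.05 s, during which the arm holds its last target. There are 200 camera calls.

TASK

In the paint mixing room, secure the red sample panel so that the booth draught cannot blow it over: squeeze open the orange sprung clip parked on the low metal strip, carry it over, and let it close, handles up, over the middle of the top edge of the red panel and the stand's back plate together, with its rubber jaw pads completely over the edge and square to it. Leave the red panel standing down in its trough, and do not disturb the blue panel, the bottle, the tin or the cup.

Things in the scene. Friction and masses are not known exactly. Their poses are not given: they have to be found in the camera images.
- clip: orange sprung clip, black rubber handle tips and jaw pads, 110 mm long, 32 mm wide, 90 g. Origin on its hinge pin (14 mm thick, along y); z towards the handle ends (up when parked), x across the jaws (squeeze along x). Jaw pads lie 36 to 52 mm below the pin. Parked, the pin is 22 mm above the strip's top edge. Both sides are alike: either way round is right
- clip_grip (a point): point midway between the handles, 45 mm above the pin. Handles reach 60 mm above the pin, are 30 mm wide (y) and flare to 62 mm over their tips when parked; fully squeezed they are upright, parallel, 28 mm over their outsides. About 15 N opens it fully
- jaw_a (a joint): opening angle of each jaw (both move alike): 0 = pads parallel, 10 mm apart (parked; also about 0 when closed on panel and back plate); -0.09 = nearly shut, on nothing; 0.30 = fully squeezed, pads about 36 mm apart
- strip_top (a point): middle of the top edge of the parking strip: aluminium strip 10 mm thick (x), 90 mm long (y), top 70 mm above the table, on a dark foot 70 x 90 x 10 mm; fixed
- stand_red: drying stand of the red panel; fixed. Origin under the middle of its dark base, 100 (x) x 150 (y) x 12 mm. Upright aluminium back plate, 120 mm wide (y), from x = -5 to +1 mm, top 122 mm above the table; on its +x side a trough with a lip 34 mm above the table, x = 7 to 11 mm. The panel stands in the trough on the base, with up to 1.7 mm of play in x
- stand_red_top (a point): middle of the joint top edge of red panel and back plate, 122 mm above the table; x through the thickness (both together 10 to 12 mm), y along the edge; the clip's pin belongs about 22 mm above it
- panel_red: red sample panel 4 mm thick (x), 130 mm wide (y), 110 mm tall, loose, 150 g; origin at the middle of its lower edge, z up; rests 12 mm above the table
- stand_blue: the same stand with the blue panel; the two stands may change places
- panel_blue: blue sample panel, same size, loose; to be left alone
- toner: white bottle 50 mm across, 130 mm tall, loose bystander; origin at its underside
- tin: metal tin 84 mm across, 90 mm tall, loose bystander; origin at its underside
- cup: grey mixing cup 80 mm across, 80 mm tall, loose bystander; origin at its underside
Mind the look-alikes: they are no part of the job. There is more than one size of the clip; the job needs the larger. Leave any green look-alike of the stand_red alone.

How it is judged:
On the way:
1. the clip is held clear above the parking strip with its jaws squeezed open (jaw angle over 0.1) (value of joint jaw_a above 0.1 rad and z of clip in the frame of strip_top above 0.06 m and contact force between the fingers and clip above 2 N), for 0.1 s.
At the end, for the whole second after the job is handed in: Clip still, upright (0.3 rad), pressing panel and back plate (over 1.5 N each), within 30 mm of the edge middle, square to it (0.3 rad), pin 0 to 35 mm above the edge; red panel still, upright (0.1 rad), in its trough (under 6 mm off the base) (contact force between clip and panel_red above 1.5 N and contact force between clip and stand_red above 1.5 N and y of clip in the frame of stand_red_top between -0.03 and 0.03 m and z of clip in the frame of stand_red_top between 0 and 0.035 m and angle between clip's own z axis and vertical below 0.3 rad and angle between the y axis of clip and the y axis of stand_red, either way round below 0.3 rad and z of panel_red in the frame of stand_red below 0.018 m and angle between panel_red's own z axis and vertical below 0.1 rad and linear speed of each of clip, panel_red below 0.01 m/s); the robot touches nothing.
It fails at once if the blue panel, bottle, tin or cup is moved more than 30 mm (distance of any of panel_blue, toner, tin, cup from where it was at the start of the episode above 0.03 m).
It fails at once if the blue panel, bottle, tin or cup is tipped over (0.5 rad) (angle between any of panel_blue, toner, tin, cup's own z axis and vertical above 0.5 rad).
It also fails if it takes over 35 s, if anything falls off the work surface, if the arm or the gripper's body presses on something with over 40 N, if the wrist force passes 120 N, or if a joint passes its speed limit or range.

## Working session

There is one attempt and no reset: what is moved stays moved. The work goes in short steps, Python scripts to look and compute and a tool call to move; the robot and the scene stay as the last step left them, time stands still between calls to the robot, and variables do not carry over. Pictures are saved under pics/ and viewed, at most 13 in all, crops included, and the job is handed in when it is done.

Besides the shell and the picture viewer there is one more tool, called after ">>>" by a JSON object that holds its "fn" and its "kwargs". servo_tool: Moves the arm, as the interface text tells. Its arguments: {"type":"object","properties":{"moves":{"type":"string"},"grip_force":{"type":"number"}},"required":["moves"]}

```bash
mkdir -p pics
python3 - <<'E'
from rig import get_obs,cams
import cv2
o=get_obs();print(o['time'],o['position'],o['tool_rot'],o['grip_width'],o['ft_force'])
for n in('side','top','wrist'):
    m=cams.camera_model(n);print(n,m)
    cv2.imwrite(f'pics/{n}0.png',cams.camera(n))
E
```

```text
0.0 [0.19013697 0.59452733 0.18486576] [ 1.54292838e-01  9.88024584e-01 -1.01342502e-03 -3.38621155e-04] 0.08671494660701515 [-0.84673957  0.51572118  0.19016496]
side {'fx': 482.75968969360656, 'fy': 482.75968969360656, 'cx': 322.9291717194222, 'cy': 243.27350299747707, 'R': array([[-0.99602072, -0.08900778,  0.00450945],
       [-0.05064387,  0.52363211, -0.8504379 ],
       [ 0.07333429, -0.84728214, -0.52605613]]), 't': array([0.49219678, 0.09810279, 0.98746644])}
top {'fx': 459.1593077641976, 'fy': 459.1593077641976, 'cx': 315.0784487586854, 'cy': 234.7874609107631, 'R': array([[-0.05699633, -0.99835668, -0.00594568],
       [-0.97712178,  0.05700429, -0.20489885],
       [ 0.20490107, -0.00586883, -0.97876509]]), 't': array([0.02761654, 0.50967266, 0.85484038])}
wrist {'fx': 416.60580301624697, 'fy': 416.60580301624697, 'cx': 317.92615022922007, 'cy': 246.97822487527392, 'R': array([[ 0.30424766,  0.95259135, -0.00175441],
       [ 0.91032832, -0.2902058 ,  0.29509819],
       [ 0.28059884, -0.09138003, -0.95546532]]), 't': array([-0.62448112, -0.03635141,  0.39106169])}
```

View pics/top0.png

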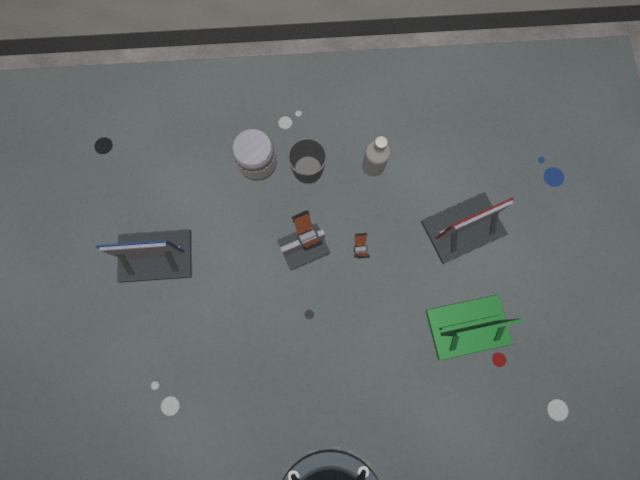

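View pics/side0.png

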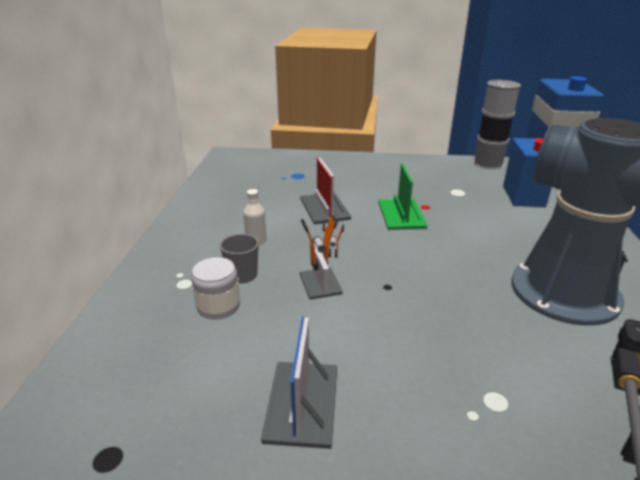

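The top picture shows the large clip on its strip at about (305,235), the red panel edge from (440,233) to (512,200), the blue panel at left, the green look-alike at lower right and the small clip at (361,245). The side view shows the clip at (322,245) and the red panel at (325,185). I'll take closer crops next.

Run:
```python
import cv2,numpy as np
t=cv2.imread('pics/top0.png');s=cv2.imread('pics/side0.png')
f=lambda im,x,y,w,h,k:cv2.resize(im[y:y+h,x:x+w],None,fx=k,fy=k,interpolation=cv2.INTER_CUBIC)
a=np.hstack([f(t,270,200,80,80,5),f(t,430,185,80+10,80,5)[:, :400]])
b=np.hstack([f(s,285,210,80,60,5),f(s,290,150,80,60,5)])
cv2.imwrite('pics/crop0.png',np.vstack([a[:300+0],b]) if 0 else np.vstack([cv2.resize(a,(800,320))[:320],cv2.resize(b,(800,280))]))
```

```text
(no output)
```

View pics/crop0.png

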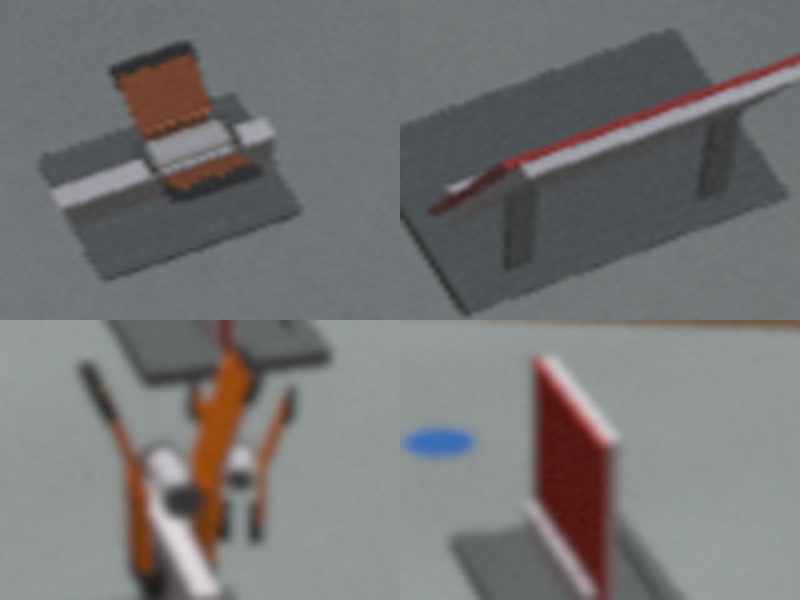

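The crops show the pin (grey) in the top view from about (300,239) to (315.6,233) and the strip ends at (282.4,249) and (324.4,232.5). The red panel's top edge runs from (452,226) to (512,200). In the side view the pin centre is about (319,244) and the panel's top corners are (319,158) and (333,175).

```bash
cat > h.py <<'E'
import numpy as np
from rig import get_obs,cams
def ray(m,p):
    R=np.array(m['R']);d=R.T@np.array([(p[0]-m['cx'])/m['fx'],(p[1]-m['cy'])/m['fy'],1])
    return -R.T@np.array(m['t']),d/np.linalg.norm(d)
def plane(m,p,z):
    c,d=ray(m,p);return c+d*(z-c[2])/d[2]
def tri(obs):
    A=np.zeros((3,3));b=np.zeros(3)
    for m,p in obs:
        c,d=ray(m,p);P=np.eye(3)-np.outer(d,d);A+=P;b+=P@c
    X=np.linalg.solve(A,b)
    return X,[np.linalg.norm(np.cross(X-ray(m,p)[0],ray(m,p)[1])) for m,p in obs]
def proj(m,X):
    c=np.array(m['R'])@X+m['t'];return np.array([c[0]/c[2]*m['fx']+m['cx'],c[1]/c[2]*m['fy']+m['cy']])
E
python3 - <<'E'
from h import *
np.set_printoptions(precision=4,suppress=True)
T=cams.camera_model('top');S=cams.camera_model('side')
print('pin',tri([(T,(307.6,236)),(S,(319,244))]))
print('pin z.095',plane(T,(307.6,236),.097),plane(T,(300,238.75),.094),plane(T,(315.6,233.25),.094))
a,b=plane(T,(282.4,248.75),.07),plane(T,(324.4,232.5),.07);print('strip',a,b,(a+b)/2,np.degrees(np.arctan2(*(b-a)[[1,0]])))
for p,q in [((451.5,226),(333,175.3)),((512,199.5),(319,158.1)),((451.5,226),(319,158.1)),((512,199.5),(333,175.3))]: print('red',tri([(T,p),(S,q)]))
a,b=plane(T,(452,226),.122),plane(T,(513,200),.122);print('edge',a,b,(a+b)/2,np.degrees(np.arctan2(*(b-a)[[1,0]])))
E
```

```text
pin (array([0.5011, 0.0127, 0.0915]), [np.float64(0.0002643529429379271), np.float64(0.0002643529429380342)])
pin z.095 [0.4997 0.0126 0.097 ] [0.4958 0.0272 0.094 ] [ 0.5047 -0.0027  0.094 ]
strip [0.483  0.0628 0.07  ] [ 0.5103 -0.02    0.07  ] [0.4967 0.0214 0.07  ] -71.77194251438789
red (array([ 0.4947, -0.2496,  0.1264]), [np.float64(0.002166077965863537), np.float64(0.0021660779658635083)])
red (array([ 0.5397, -0.3685,  0.1215]), [np.float64(0.0016704097694299552), np.float64(0.0016704097694301666)])
red (array([ 0.5069, -0.2372,  0.1699]), [np.float64(0.018855902861768623), np.float64(0.018855902861768584)])
red (array([ 0.5265, -0.385 ,  0.0744]), [np.float64(0.026460865505414807), np.float64(0.026460865505415012)])
edge [ 0.4977 -0.2521  0.122 ] [ 0.5402 -0.3702  0.122 ] [ 0.519  -0.3111  0.122 ] -70.22998127671306
```

>>> {"fn": "servo_tool", "kwargs": {"moves": "-0.03 -0.03 -0.01 5 0.087;-0.07 -0.07 -0.02 12 0.087;-0.11 -0.11 -0.03 18 0.087;-0.15 -0.145 -0.04 24 0.087;-0.19 -0.18 -0.05 30 0.087;-0.23 -0.22 -0.06 36 0.087;-0.27 -0.26 -0.065 42 0.087;-0.3 -0.29 -0.065 48 0.087;-0.33 -0.32 -0.065 54 0.087;-0.35 -0.34 -0.065 54 0.087"}}

```text
time: 0.98
position: [0.3853, 0.2308, 0.2475]
tool_rot: [0.587, 0.809, 0.0, 0.0]
ft_force: [0.4, -0.1, 0.1]
grip_width: 0.0873
grip_force: 0.0
```

```bash
cat >> h.py <<'E'
from scipy.spatial.transform import Rotation as Ro
def delta(P,yaw=None):
    o=get_obs();R=Ro.from_quat(o['tool_rot']).as_matrix();y=np.degrees(np.arctan2(R[1,1],R[0,1]))
    print('t',o['time'],'pos',np.round(o['position'],4),'yaw',y,'q',np.round(o['q'],2),'shift',np.round(R.T@(np.array(P)-o['position']),4),'spin',None if yaw is None else y-yaw)
E
python3 -c "
from h import *
delta([.5,.013,.25],18.2)"
```

```text
t 0.9833 pos [0.3853 0.2308 0.2475] yaw 18.05836228909907 q [ 0.29  0.21  1.77  0.    1.16 -0.03] shift [-0.2426  0.0415 -0.0025] spin -0.14163771090093036
```

>>> {"fn": "servo_tool", "kwargs": {"moves": "-0.035 0.006 0 0 0.087;-0.075 0.012 0 0 0.087;-0.115 0.02 0 0 0.087;-0.155 0.027 0 0 0.087;-0.195 0.034 0 0 0.087;-0.225 0.039 0 0 0.087;-0.24 0.041 0 0 0.087;-0.242 0.041 0 0 0.087;-0.242 0.041 0 0 0.087"}}

```text
time: 1.73
position: [0.4992, 0.0151, 0.2466]
tool_rot: [0.587, 0.81, -0.0, -0.001]
ft_force: [0.0, 1.1, -0.1]
grip_width: 0.0868
grip_force: 0.0
```

Run:
```python
from h import *
import cv2
delta([.5,.013,.13])
m=cams.camera_model('wrist');im=cams.camera('wrist')
print(m['R'],m['t'])
for X in ([.5,.0127,.092],[.4967,.0214,.07],[.483,.0628,.07],[.5103,-.02,.07]):print(proj(m,np.array(X)))
cv2.imwrite('pics/w1.png',im)
```

```text
t 1.7333 pos [0.4992 0.0151 0.2466] yaw 18.126261823430795 q [-0.19  0.28  1.66  0.    1.2  -0.51] shift [-0.0023  0.0002  0.1166] spin None
[[ 0.95016353  0.31174959 -0.00120804]
 [ 0.29826575 -0.90792585  0.29446255]
 [ 0.09070177 -0.28014789 -0.95566226]] [-0.47950764 -0.18846165  0.4082106 ]
[317.26135515 219.63018215]
[316.85878199 204.12027999]
[316.69588717 155.38380514]
[316.91034495 249.64213211]
```

View pics/w1.png

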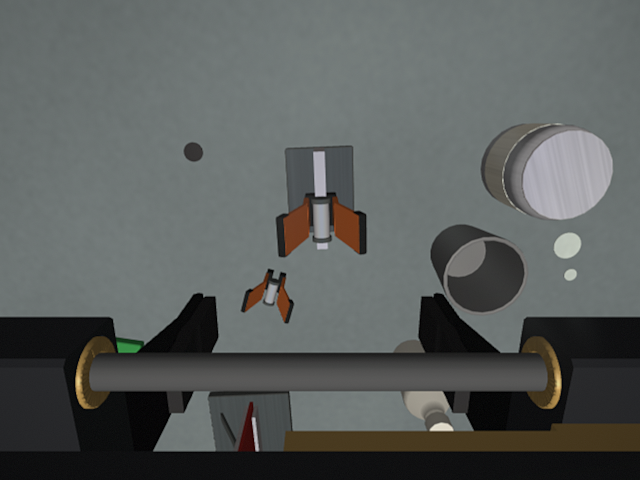

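The wrist picture shows the clip with its pin from (321,197) to (322,240). The handle tips are at x = 281 and 362, and the strip runs from (319,152) to (322,249).

Run:
```python
from h import *
np.set_printoptions(precision=4,suppress=True)
T=cams.camera_model('top');S=cams.camera_model('side');W=cams.camera_model('wrist')
print('pin',tri([(T,(307.6,236)),(W,(321.7,219)),(S,(319,244))]),tri([(T,(307.6,236)),(W,(321.7,219))]))
print('pinW',plane(W,(321.7,219),.095))
a,b=plane(W,(319,152),.07),plane(W,(322,249),.07);print('strip',a,b,(a+b)/2,np.degrees(np.arctan2(*(b-a)[[1,0]])))
a,b=plane(W,(321,197),.098),plane(W,(322,240),.098);print('pinends',a,b,(a+b)/2,np.degrees(np.arctan2(*(b-a)[[1,0]])))
```

```text
pin (array([0.5016, 0.0139, 0.0917]), [np.float64(0.0014751419247183409), np.float64(0.0019459701854821826), np.float64(0.0006417074684099238)]) (array([0.5037, 0.0127, 0.0788]), [np.float64(0.00023811458064389857), np.float64(0.00023811458064391516)])
pinW [0.5026 0.0162 0.095 ]
strip [0.4832 0.0673 0.07  ] [ 0.514  -0.0168  0.07  ] [0.4986 0.0252 0.07  ] -69.89452629670085
pinends [0.4958 0.0346 0.098 ] [ 0.5085 -0.0008  0.098 ] [0.5021 0.0169 0.098 ] -70.30523523617217
```

>>> {"fn": "servo_tool", "kwargs": {"moves": "-0.001 0.003 0.03 -1.5 0.087;-0.001 0.003 0.06 -1.5 0.087;-0.001 0.003 0.09 -1.5 0.087;-0.001 0.003 0.115 -1.5 0.087;-0.001 0.003 0.125 -1.5 0.087;-0.001 0.003 0.125 -1.5 0.087;-0.001 0.003 0.125 -1.5 0.087"}}

```text
time: 2.37
position: [0.5017, 0.0171, 0.122]
tool_rot: [0.575, 0.818, -0.0, -0.001]
ft_force: [-0.7, -0.7, 0.0]
grip_width: 0.0873
grip_force: 0.0
```

>>> {"fn": "servo_tool", "kwargs": {"moves": "0 0 0 0 0.06;0 0 0 0 0.05;0 0 0 0 0.04;0 0 0 0 0.032;0 0 0 0 0.026;0 0 0 0 0.024;0 0 0 0 0.024;0 0 0 0 0.024;0 0 0 0 0.024;0 0 0 0 0.024", "grip_force": 25}}

```text
time: 3.2
position: [0.5026, 0.0155, 0.122]
tool_rot: [0.575, 0.818, -0.0, -0.0]
ft_force: [0.7, 0.4, -0.6]
grip_width: 0.0293
grip_force: 0.0
```

Run:
```python
from h import *
import cv2
delta([.5,.013,.13]);o=get_obs();print(o['grip_width'],o['grip_force'],o['ft_force'])
cv2.imwrite('pics/w2.png',cams.camera('wrist'))
```

```text
t 3.2 pos [0.5026 0.0155 0.122 ] yaw 19.744161035052233 q [-0.19  0.46  1.8  -0.    0.88 -0.54] shift [-0.0015 -0.0033 -0.0079] spin None
0.02926079355730973 0.0 [ 0.67281458  0.43128527 -0.63429621]
```

View pics/w2.png

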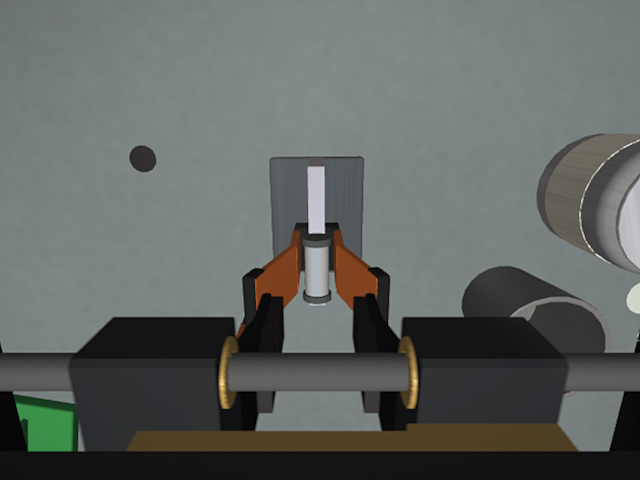

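Run:
```python
from h import *
W=cams.camera_model('wrist')
o=get_obs();R=Ro.from_quat(o['tool_rot']).as_matrix();p=np.array(o['position'])
for n,v in dict(tcp=[0,0,0],grasp=[0,0,-.019],tipL=[.0095,-.0145,0],tipL2=[-.0095,-.0145,0],body=[0,-.015,-.07]).items():print(n,proj(W,p+R@np.array(v)).round())
for z in (.07,.092,.137,.152):print(z,proj(W,np.array([.502,.0155,z])).round())
```

```text
tcp [316. 285.]
grasp [316. 300.]
tipL [288. 267.]
tipL2 [289. 302.]
body [273. 361.]
0.07 [316. 253.]
0.092 [316. 265.]
0.137 [315. 296.]
0.152 [315. 310.]
```

Run:
```python
from h import *
import cv2
s=cams.camera('side');S=cams.camera_model('side');o=get_obs()
print(proj(S,np.array(o['position'])),proj(S,np.array([.502,.0155,.152])),proj(S,np.array([.502,.0155,.092])))
cv2.imwrite('pics/s2.png',cv2.resize(s[110:290,230:420],None,fx=3.3,fy=3.3,interpolation=cv2.INTER_CUBIC))
```

```text
[318.20554936 231.54929209] [318.52257599 218.14460538] [318.53137167 244.55496633]
```

View pics/s2.png

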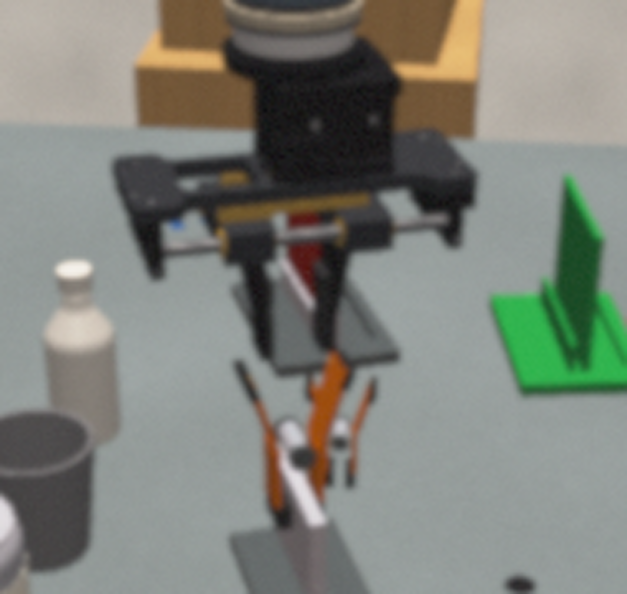

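The side view shows the fingertips at about (309,218) and (328,214), sitting above the handle tips at (302,221) and (333,218). So they closed above the handles and touched nothing. I'll triangulate the fingertips against the reported TCP.

Run:
```python
from h import *
np.set_printoptions(precision=4,suppress=True)
W=cams.camera_model('wrist');S=cams.camera_model('side')
o=get_obs();R=Ro.from_quat(o['tool_rot']).as_matrix();p=np.array(o['position'])
for w,s in [((276,297),(328.5,214.5)),((362,297),(309.4,217.6))]:
    X,e=tri([(W,w),(S,s)]);print(X,e,R.T@(X-p))
# clip handle tips (upper +y corners)
for w,s in [((250,270),(333,217.6)),((383,268),(302,220.6))]:
    print('tip',tri([(W,w),(S,s)]))
```

```text
[0.4828 0.0212 0.1641] [np.float64(0.00043528717791010995), np.float64(0.00043528717791005504)] [ 0.012  -0.0168 -0.042 ]
[0.5174 0.032  0.1612] [np.float64(0.0003865817168060535), np.float64(0.00038658171680622255)] [ 0.0105  0.0194 -0.0392]
tip (array([0.4715, 0.0282, 0.1619]), [np.float64(0.0017577940079770342), np.float64(0.0017577940079769405)])
tip (array([0.5254, 0.0462, 0.1607]), [np.float64(0.004803262045182552), np.float64(0.00480326204518256)])
```

The visible fingertips are about 31–35 mm short of the reported TCP. Both views agree on this, so I'll open, go 32 mm lower and check the force.

>>> {"fn": "servo_tool", "kwargs": {"moves": "0 0 0 0 0.087;0 0 0 0 0.087;0 0 0 0 0.087;0 0 0 0 0.087;0 0 0 0 0.087;0 0 0 0 0.087;0 0 0 0 0.087;0 0 0 0 0.087"}}

```text
time: 3.97
position: [0.5027, 0.0156, 0.1221]
tool_rot: [0.575, 0.818, -0.0, 0.0]
ft_force: [-0.2, 0.7, -0.2]
grip_width: 0.0714
grip_force: 0.0
```

>>> {"fn": "servo_tool", "kwargs": {"moves": "0 0 0.008 0 0.087;0 0 0.016 0 0.087;0 0 0.024 0 0.087;0 0 0.032 0 0.087;0 0 0.032 0 0.087"}}

```text
time: 4.38
position: [0.501, 0.0158, 0.088]
tool_rot: [0.575, 0.818, -0.001, -0.002]
ft_force: [0.7, -0.2, -0.3]
grip_width: 0.0865
grip_force: 0.0
```

Run:
```python
from h import *
import cv2
delta([.502,.0155,.09]);o=get_obs();print(o['grip_width'],o['grip_force'],o['ft_force'])
s=cams.camera('side');w=cams.camera('wrist')
a=cv2.resize(s[150:290,250:400],(400,373),interpolation=cv2.INTER_CUBIC);b=cv2.resize(w[150:480,130:500],(400,373))
cv2.imwrite('pics/c3.png',np.hstack([a,b]))
```

```text
t 4.3833 pos [0.501  0.0158 0.088 ] yaw 19.74458904853914 q [-0.19  0.52  1.83 -0.    0.8  -0.54] shift [-0.0006  0.0008 -0.002 ] spin None
0.0865433829761817 0.0 [ 0.65469011 -0.24761104 -0.34488278]
```

View pics/c3.png

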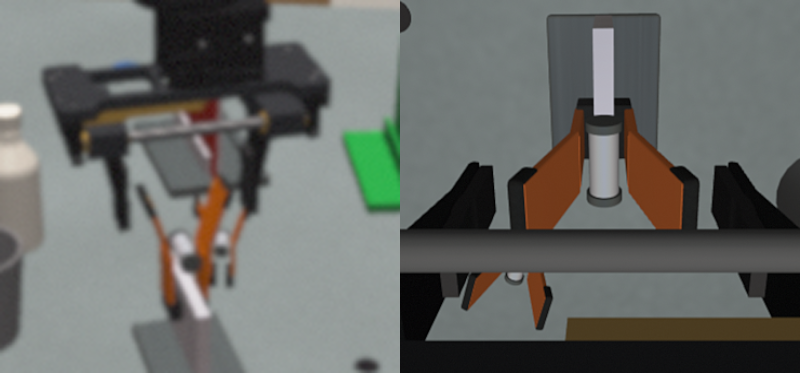

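The fingertips now straddle the handles about 28 mm below their tips, and the clip is centred between them (603 against 603 in the wrist crop). I'll go 5 mm deeper and squeeze.

>>> {"fn": "servo_tool", "kwargs": {"moves": "0 0 0.005 0 0.08;0 0 0.005 0 0.06;0 0 0.005 0 0.05;0 0 0.005 0 0.04;0 0 0.005 0 0.032;0 0 0.005 0 0.026;0 0 0.005 0 0.024;0 0 0.005 0 0.024;0 0 0.005 0 0.024;0 0 0.005 0 0.024", "grip_force": 25}}

```text
time: 5.32
position: [0.5027, 0.0156, 0.0851]
tool_rot: [0.575, 0.818, 0.0, 0.0]
ft_force: [-0.2, -0.9, -1.1]
grip_width: 0.0294
grip_force: 12.1
```

>>> {"fn": "servo_tool", "kwargs": {"moves": "0 0 0 0 0.024;0 0 0 0 0.024;0 0 0 0 0.024"}}

```text
time: 5.57
position: [0.5027, 0.0156, 0.0851]
tool_rot: [0.575, 0.818, -0.0, -0.0]
ft_force: [0.6, -0.1, -1.3]
grip_width: 0.0273
grip_force: 25.0
```

Run:
```python
from h import *
import cv2
delta([.502,.0155,.09]);o=get_obs();print(o['grip_width'],o['grip_force'],o['ft_force'],o['moment'])
```

```text
t 5.5667 pos [0.5027 0.0156 0.0851] yaw 19.74699143164591 q [-0.19  0.52  1.83 -0.    0.79 -0.54] shift [ 0.0001 -0.0006 -0.0049] spin None
0.027335071007405263 24.999449271708727 [ 0.60383084 -0.10177202 -1.2572356 ] [-0.0512614   0.04060284 -0.0027332 ]
```

The clip is gripped at 25 N, fully squeezed. I'll lift it straight up.

>>> {"fn": "servo_tool", "kwargs": {"moves": "0 0 -0.005 0 0.024;0 0 -0.015 0 0.024;0 0 -0.03 0 0.024;0 0 -0.05 0 0.024;0 0 -0.07 0 0.024;0 0 -0.09 0 0.024;0 0 -0.11 0 0.024;0 0 -0.125 0 0.024;0 0 -0.13 0 0.024;0 0 -0.13 0 0.024"}}

```text
time: 6.4
position: [0.5037, 0.0154, 0.2171]
tool_rot: [0.575, 0.818, 0.001, 0.002]
ft_force: [-0.2, -0.8, -1.1]
grip_width: 0.0274
grip_force: 25.0
```

Run:
```python
from h import *
import cv2
delta([.505,-.22,.215],19.8);o=get_obs();print(o['grip_width'],o['grip_force'],o['ft_force'])
s=cams.camera('side');t=cams.camera('top')
cv2.imwrite('pics/s4f.png',s);cv2.imwrite('pics/t4f.png',t)
a=cv2.resize(s[110:280,250:400],(375,425),interpolation=cv2.INTER_CUBIC);b=cv2.resize(t[180:265,430:515],(425,425),interpolation=cv2.INTER_CUBIC)
cv2.imwrite('pics/c4.png',np.hstack([a,b]))
```

```text
t 6.4 pos [0.5037 0.0154 0.2171] yaw 19.75425237937041 q [-0.19  0.32  1.7   0.    1.12 -0.54] shift [-0.222  -0.0784  0.0023] spin -0.04574762062959081
0.027420060019107628 24.999534264206886 [-0.21897963 -0.78036759 -1.14314301]
```

View pics/c4.png

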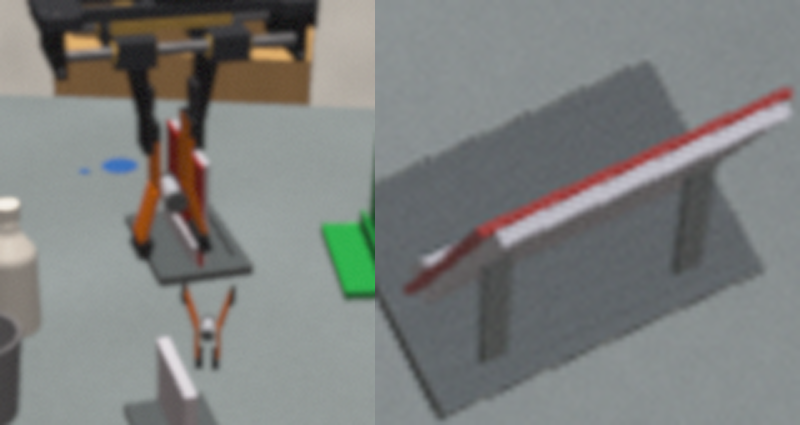

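The side picture shows the clip held upright with open jaws above the strip. In the top crop the red panel and plate share a top edge from about (453.4,228) to (512.8,200.2) in full-picture pixels.

Run:
```python
from h import *
np.set_printoptions(precision=4,suppress=True)
T=cams.camera_model('top')
a,b=plane(T,(453.4,228),.122),plane(T,(512.8,200.2),.122);c=(a+b)/2;yw=90+np.degrees(np.arctan2(*(b-a)[[1,0]]))
print(a,b,c,np.linalg.norm(b-a),yw)
a,b=plane(T,(455,229),.122),plane(T,(513,202),.122);print('plate',a,b)
delta([c[0],c[1],.235],yw)
```

```text
[ 0.4939 -0.2542  0.122 ] [ 0.5398 -0.3697  0.122 ] [ 0.5169 -0.3119  0.122 ] 0.12438806691658064 21.687952876611746
plate [ 0.4918 -0.2568  0.122 ] [ 0.5364 -0.3696  0.122 ]
t 6.5 pos [0.5021 0.0157 0.2149] yaw 19.749235729672435 q [-0.19  0.33  1.7  -0.    1.12 -0.54] shift [-0.3133 -0.0968 -0.0202] spin -1.938717146939311
```

>>> {"fn": "servo_tool", "kwargs": {"moves": "-0.02 -0.006 -0.01 0 0.024;-0.055 -0.017 -0.02 0 0.024;-0.09 -0.028 -0.02 0 0.024;-0.125 -0.039 -0.02 0 0.024;-0.16 -0.05 -0.02 -1 0.024;-0.195 -0.06 -0.02 -1.5 0.024;-0.23 -0.071 -0.02 -1.5 0.024;-0.26 -0.08 -0.02 -1.5 0.024;-0.285 -0.088 -0.02 -1.5 0.024;-0.3 -0.093 -0.02 -1.5 0.024"}}

```text
time: 7.33
position: [0.5157, -0.301, 0.2332]
tool_rot: [0.566, 0.825, -0.0, -0.001]
ft_force: [-0.0, 0.7, -1.2]
grip_width: 0.0275
grip_force: 25.0
```

>>> {"fn": "servo_tool", "kwargs": {"moves": "-0.007 -0.002 0 0 0.024;-0.013 -0.004 0 0 0.024;-0.013 -0.004 0 0 0.024;-0.013 -0.004 0 0 0.024"}}

```text
time: 7.67
position: [0.5173, -0.3102, 0.2347]
tool_rot: [0.564, 0.826, 0.0, -0.001]
ft_force: [-0.6, 0.4, -0.4]
grip_width: 0.0277
grip_force: 25.0
```

Run:
```python
from h import *
import cv2
delta([.5169,-.3119,.137],21.5);o=get_obs();print(o['grip_width'],o['grip_force'])
W=cams.camera_model('wrist');w=cams.camera('wrist');s=cams.camera('side')
np.set_printoptions(precision=1,suppress=True)
c=np.array([.5169,-.3119,.122]);d=np.array([np.sin(np.radians(21.5)),-np.cos(np.radians(21.5)),0])
for k in(-.065,0,.065):print(proj(W,c+k*d))
print('pin',proj(W,np.array(get_obs()['position'])+[0,0,.007]))
cv2.imwrite('pics/w5.png',np.hstack([cv2.resize(w[130:480,130:530],(450,394)),cv2.resize(s[60:225,260:390],(310,394),interpolation=cv2.INTER_CUBIC)]))
```

```text
t 7.6667 pos [ 0.5173 -0.3102  0.2347] yaw 21.30245340559463 q [-0.73  0.45  1.43  0.    1.26 -1.1 ] shift [-0.0016 -0.001   0.0977] spin -0.19754659440537026
0.02767831690348378 24.999495707452297
[315.3 144.3]
[315.7 230.8]
[316.1 307.7]
pin [316.8 290.1]
```

View pics/w5.png

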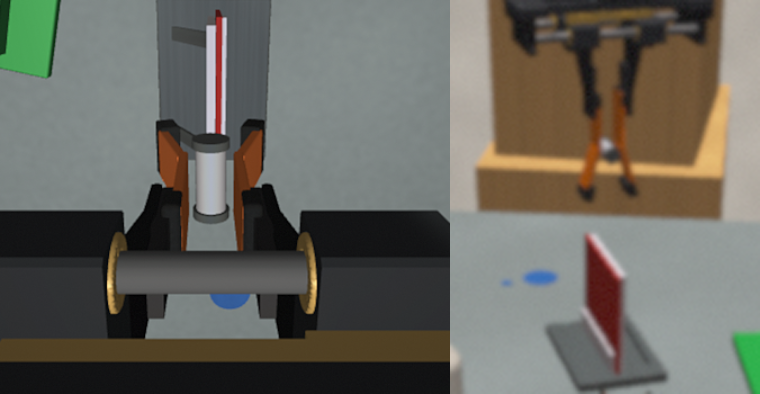

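The wrist crop shows the joint edge square to the clip and about 4.5 px (roughly 3 mm) to the right of the clip's centre column. I'll shift +3 mm in tool y and go down.

>>> {"fn": "servo_tool", "kwargs": {"moves": "0 0.003 0.005 0 0.024;0 0.003 0.02 0 0.024;0 0.003 0.035 0 0.024;0 0.003 0.05 0 0.024;0 0.003 0.06 0 0.024;0 0.003 0.07 0 0.024;0 0.003 0.07 0 0.024"}}

```text
time: 8.35
position: [0.5193, -0.3092, 0.1629]
tool_rot: [0.564, 0.826, 0.0, -0.002]
ft_force: [0.4, -0.3, -1.5]
grip_width: 0.0276
grip_force: 25.0
```

Run:
```python
from h import *
import cv2
delta([.5195,-.31,.137],21.5);o=get_obs();print(o['grip_width'],o['grip_force'],o['ft_force'])
w=cams.camera('wrist');s=cams.camera('side')
cv2.imwrite('pics/w6.png',np.hstack([cv2.resize(w[130:480,130:530],(450,394)),cv2.resize(s[90:220,270:380],(333,394),interpolation=cv2.INTER_CUBIC)]))
```

```text
t 8.35 pos [ 0.5193 -0.3092  0.1629] yaw 21.282259327704523 q [-0.72  0.53  1.51  0.    1.11 -1.09] shift [-0.0009 -0.      0.0259] spin -0.2177406722954771
0.027587894783922613 24.999476401135325 [ 0.37006479 -0.32609526 -1.4826313 ]
```

View pics/w6.png

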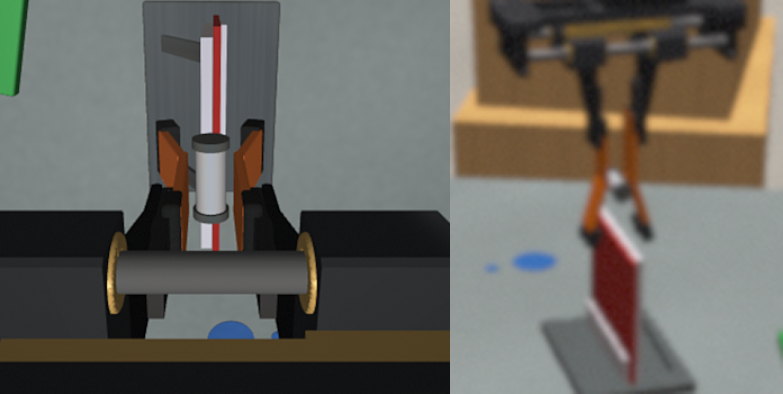

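The edge centre (210.5) now lines up with the pin (211), and the jaws straddle the edge about 48 mm below the pin. I'll go down the last 26 mm, then release.

>>> {"fn": "servo_tool", "kwargs": {"moves": "0 0 0.006 0 0.024;0 0 0.012 0 0.024;0 0 0.018 0 0.024;0 0 0.024 0 0.024;0 0 0.026 0 0.024;0 0 0.026 0 0.024"}}

```text
time: 8.95
position: [0.5197, -0.3103, 0.1381]
tool_rot: [0.565, 0.825, 0.0, -0.001]
ft_force: [0.2, 0.3, -1.6]
grip_width: 0.0272
grip_force: 25.0
```

Run:
```python
from h import *
import cv2
delta([.5195,-.31,.137],21.5);o=get_obs();print(o['grip_width'],o['grip_force'],o['ft_force'])
cv2.imwrite('pics/s7.png',cams.camera('side'))
```

```text
t 8.95 pos [ 0.5197 -0.3103  0.1381] yaw 21.24369322732169 q [-0.72  0.56  1.53 -0.    1.06 -1.09] shift [ 0.0003 -0.0001  0.0011] spin -0.25630677267831103
0.027213414361693545 24.99947313219309 [ 0.23327118  0.29158845 -1.6067717 ]
```

>>> {"fn": "servo_tool", "kwargs": {"moves": "0 0 0 0 0.034;0 0 0 0 0.04;0 0 0 0 0.046;0 0 0 0 0.052;0 0 0 0 0.06;0 0 0 0 0.07;0 0 0 0 0.087;0 0 0 0 0.087;0 0 0 0 0.087;0 0 0 0 0.087"}}

```text
time: 9.83
position: [0.5205, -0.3108, 0.1393]
tool_rot: [0.565, 0.825, -0.0, 0.0]
ft_force: [-0.5, 0.1, -0.1]
grip_width: 0.0826
grip_force: 0.0
```

>>> {"fn": "servo_tool", "kwargs": {"moves": "0 0 0 0 0.087;0 0 0 0 0.087;0 0 -0.01 0 0.087;0 0 -0.02 0 0.087;0 0 -0.035 0 0.087;0 0 -0.06 0 0.087;0 0 -0.085 0 0.087;0 0 -0.11 0 0.087;0 0 -0.12 0 0.087;0 0 -0.12 0 0.087"}}

```text
time: 10.67
position: [0.5221, -0.3121, 0.2633]
tool_rot: [0.565, 0.825, -0.001, 0.004]
ft_force: [0.1, 0.4, -0.2]
grip_width: 0.0871
grip_force: 0.0
```

Run:
```python
from h import *
import cv2
o=get_obs();print(o['time'],o['position'],o['grip_width'],o['ft_force'])
w=cams.camera('wrist');s=cams.camera('side')
cv2.imwrite('pics/w8.png',np.hstack([cv2.resize(w[50:400,130:530],(450,394)),cv2.resize(s[120:230,280:370],(322,394),interpolation=cv2.INTER_CUBIC)]))
```

```text
10.6667 [ 0.52207786 -0.31213563  0.26328228] 0.08710739641498154 [ 0.0665925   0.36430209 -0.1968802 ]
```

View pics/w8.png

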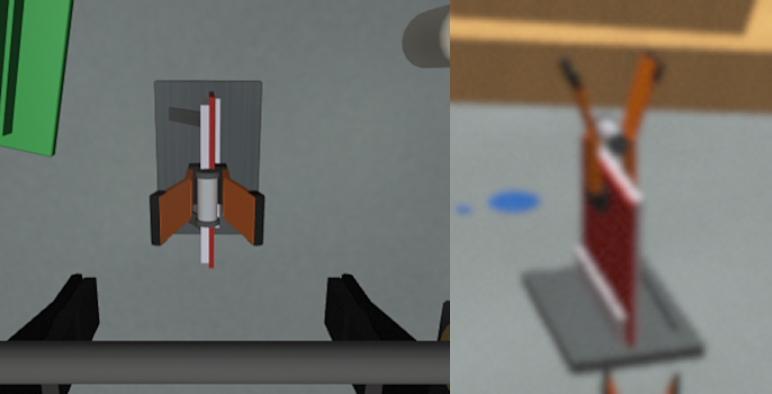

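The last picture shows the clip upright and square on the edge. The pin is at (207,199) in the crop, between panel ends at y = 92 and 268, which puts it within about 10 mm of the middle. The pads grip both plates, the panel stands in its trough and the gripper is clear.

```bash
python3 -c "
from rig import job
print(job.hand_in())"
```

```text
the job is handed in; nothing more can be done
None
```

The large orange clip is closed, handles up and square, over the red panel and back plate, within about 10 mm of the middle by the last picture; I handed the job in at about 11 s of robot time, and no verdict came back.

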